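# Stack two glued wooden boxes on their pressing boards

### The arm

A 6-joint arm with a two-finger parallel gripper is mounted at the origin on the work surface. World frame = base frame: x ahead of the robot, y to its left, z up, the work surface at z = 0. Lengths are in m, angles in degrees, forces in N, time in s.
With the tool pointing down it reaches from about 0.4 to 0.825 m from the base axis. Payload 7 kg.
Tool frame: the origin (TCP) lies at the very end of the fingers, on their centre line; the grasp point (between the pads) lies 19 mm behind it; z points along the fingers, y is the line along which they close (so a half turn about z gives the same grasp; the last joint's range is limited). The gripper opens to 88 mm and grips with 3 to 60 N. Pads are 19 mm wide; open, the fingers measure 130 mm over their backs; the gripper's body (78 mm by 193 mm) begins 47 mm behind the grasp point.
Start: joints at [81.308, 20.546, 0.682, 0, -70.136, -16.507], TCP at [0.287, 0.611, 0.227] pointing down, gripper open.
Joint ranges: [-176.03, 176.03], [-82.01, 121.73], [-58.28, 71.71], [-173.87, 95.51], [-174.79, -0.11], [-173.66, 173.66]. Speed limits (degrees/s): [136.94, 136.94, 172.46, 180, 180, 180].

### API

Orientations are given as [roll, pitch, yaw] about the fixed x, y, z axes, in that order (R = Rz(yaw) Ry(pitch) Rx(roll)).
In Python, from plant import ctrl gives the robot as it stands.
- The arm moves only by the tool carry_out, never from a script. Its argument "deltas" is a list that holds one entry, the list of rows, each a list of 5 numbers: the shift along the tool's x, y, z scaled (see below), then the turn about the tool's z scaled (see below), then the opening, from -1 (shut) to 1 (fully open). A call has 1 to 5 rows; each row is the pose to reach, as a shift and turn from the pose commanded when the call began, along the tool's axes at that moment, turning the shorter way round; what a row does not reach only later rows make up. The controller multiplies each number of a shift by 20 cm and each number of a turn by 2 pi rad. A row lasts 1/10 s, in which the tool goes at most 50 mm and 8.59 degrees, less where a joint would pass 70% of its speed; a pose out of reach is approached as far as the arm can. A call with a number of a shift or a turn outside -1 to 1 is refused whole. A call with a gripper value outside its range is refused whole. The fingers move at their own pace and stop on an object; the grip force is fixed at half the most. Time passes only in rows, so rows that repeat a pose let the fingers close. It gives the time, the measured TCP pose, the force, the opening and the grip force at its end, in the units of the state.
- ctrl.get_obs(): the state, without advancing time (a new reading comes with each control period).
- ctrl.snapshot(name): name is "scene" or "side" or "wrist"; returns a dict with "color" (384x512x3 uint8, red, green, blue), "camera_matrix" (3x3 intrinsics, pixels), "R" (3x3) and "t" (3): a world point X has camera coordinates R X + t. Camera axes: x right, y down, z forward; pixel columns grow to the right and rows downward; lengths in m; the calibration is good to about 2 mm. A picture is of the moment at which its call begins. There is no depth.
- ctrl.close_job(): hands the job in; it is judged then, once.
Trained networks look in a picture, given as the dict that the camera call returned (one of the last four; its "shot" number tells which), for a name from the list of things; names that differ only in an ending like _2 or _b are one class to them, and where a whole thing is asked for, a point or a joint stands for the part that bears it (a point fixed in the world has none). Each returns a list of dicts, best first, with "p" (0 to 1); they miss things now and then, are a little off and sometimes report something else, mostly with a low value. They report only what shows in the picture. A call takes as long as a camera call. They do not tell look-alikes from the thing itself.
- ctrl.search_frame(picture, name): "centre" ([column, row] in pixels, amid what is visible of it).
- ctrl.silhouettes(picture, name): "mask" (384x512 bool, what is visible of it) and "centre" ([column, row] in pixels, amid what is visible of it).
- ctrl.spot_point(picture, name): "centre" ([column, row] in pixels: a listed point, or the origin of a listed thing).
The state is a dict: "clock": time; "joint_pos": joint angles; "qvel": joint speeds; "tau": joint torques, N m; "tool_pos": TCP position; "orientation": TCP orientation; "force": force on the tool from outside, world axes, zero at the start; "moment": the same for the moment, N m; "opening": finger opening in m; "gripper_force": force on a finger pad.
Only numpy, scipy, OpenCV 4.12 (cv2) and the standard library are available. Lean on these libraries where they do the work, as an engineer would, in place of code of your own. Each camera call takes 0.05 s, during which the arm holds its last target. There are 200 camera calls.

### The job

Set the two freshly glued wooden boxes to dry: stand each open box, as it lies with its mouth up, squarely on the outline of its own shape marked on a pressing board (the drop-shaped box with its point on the point of the outline), then put the lid of the same shape squarely on it, so that the drop-shaped lid points the same way as its box. Stand the iron weight upright on top of the drop-shaped lid, over the middle of its round end. Do not knock the white glue bottle over or out of its place, and leave everything released and standing still.

Things in the scene. Friction and masses are not known exactly. Their poses are not given: they have to be found in the camera images.
- drop_board_mark (a point): Drop-shaped pressing board: fixed plywood, 130 x 100 x 12 mm, flat, with the dark 3 mm wide outline of a drop on top; its inner edge is the plan of the drop-shaped box. This point: tip of that inner edge, at the board's top face. x points out of the tip along the drop's line of symmetry; z up. From here the round end's centre lies 48 mm along -x, the board's middle 38 mm along -x.
- round_board_mark (a point): The round pressing board: a fixed plywood board 130 x 100 mm, 12 mm thick, lying flat, with the dark 3 mm wide outline of a circle (inner diameter 56 mm, the plan of the round box) in the middle of its top. This point is the circle's centre, at the height of the board's top face; z is up.
- drop_box_center (a point): Drop-shaped open wooden box, loose, hollow, mouth up, two black bands round it; 36 mm high, walls 6 mm, floor 5 mm, 50 to 100 g. Plan: round end of 28 mm radius (56 mm wide), blunt tip (6 mm radius) reaching 48 mm from the round end's centre. This point: round end's centre, half-way up (18 mm above the underside). x to the tip, y across the width, z up.
- drop_lid_center (a point): Drop-shaped lid: loose solid wooden slab, flat both sides, 18 mm thick, paler top, 60 g; overhangs its box 3 mm all round: round end of 31 mm radius (62 mm wide), tip 51 mm from its centre. This point: round end's centre, half-way up (9 mm above the underside). x to the tip, y across the width, z up. On the box the two round ends' centres lie one above the other.
- round_box_center (a point): The round box: a loose, open-topped hollow round wooden box with two thin black rubber bands round its side, 56 mm in diameter, 36 mm high, mouth up, walls 6 mm and floor 5 mm thick, about 70 g. This point is on its axis, half-way up (18 mm above the underside); z is up.
- round_lid_center (a point): The round lid: a loose, solid flat wooden disc, flat on both faces, 62 mm in diameter, 18 mm thick, with a paler inlaid top, 40 to 90 g. It overhangs its box by 3 mm all round. This point is on its axis, half-way up (9 mm above the underside); z is up.
- weight_center (a point): The iron weight: a loose dark metal disc 52 mm in diameter and 22 mm high with a plain round knob 20 mm in diameter standing 28 mm up from its middle (50 mm high in all), 0.3 to 0.55 kg. Take it by the knob. This point is on its axis, half-way up (25 mm above the underside); z is up.
- glue_bottle_center (a point): The white glue bottle with a red cap, 56 mm in diameter, 150 mm high, standing at the back of the work area, not to be disturbed. This point is on its axis, half-way up (75 mm above the underside); z is up.
Things that resemble listed ones, but are neither listed nor needed, are in the scene too. Leave any grey or purple look-alike of the part that bears round_board_mark alone.

How it is judged (in metres and radians):
At the end, for the whole second after the job is handed in: Boxes upright on their outlines (10 mm each way), lids flat on them (8 mm), weight on the drop-shaped lid over its round end's centre (12 mm); drop box and lid point as the outline does (0.2 rad); heights within 4 mm, tilts under 0.08 rad, all at rest (x of drop_box_center in the frame of drop_board_mark between -0.058 and -0.038 m and y of drop_box_center in the frame of drop_board_mark between -0.01 and 0.01 m and z of drop_box_center in the frame of drop_board_mark between 0.014 and 0.022 m and angle between the x axis of drop_box_center and the x axis of drop_board_mark, either way round below 0.2 rad and x of drop_board_mark in the frame of drop_box_center above 0.02 m and horizontal distance between drop_lid_center and drop_box_center below 0.008 m and z of drop_lid_center in the frame of drop_box_center between 0.023 and 0.031 m and angle between the x axis of drop_lid_center and the x axis of drop_box_center, either way round below 0.2 rad and x of drop_board_mark in the frame of drop_lid_center above 0.02 m and horizontal distance between weight_center and drop_lid_center below 0.012 m and z of weight_center in the frame of drop_lid_center between 0.03 and 0.038 m and horizontal distance between round_box_center and round_board_mark below 0.01 m and z of round_box_center in the frame of round_board_mark between 0.014 and 0.022 m and horizontal distance between round_lid_center and round_box_center below 0.008 m and z of round_lid_center in the frame of round_box_center between 0.023 and 0.031 m and angle between each of drop_box_center, drop_lid_center, round_box_center, round_lid_center, weight_center's own z axis and vertical below 0.08 rad and linear speed of each of drop_box, drop_lid, round_box, round_lid, weight below 0.02 m/s and angular speed of each of drop_box, drop_lid, round_box, round_lid, weight below 0.2 rad/s); the robot touches nothing.
It fails at once if the glue bottle is shifted by more than 20 mm or tipped by more than 0.35 rad (distance of glue_bottle_center from where it was at the start of the episode above 0.02 m or angle between glue_bottle_center's own z axis and vertical above 0.35 rad).
It also fails if it takes over 128 s, if anything falls off the work surface, if the arm or the gripper's body presses on something with over 40 N, if the wrist force passes 120 N, or if a joint passes its speed limit or range.

## Working session

There is one attempt and no reset: what is moved stays moved. The work goes in short steps, Python scripts to look and compute and a tool call to move; the robot and the scene stay as the last step left them, time stands still between calls to the robot, and variables do not carry over. Pictures are saved under pics/ and viewed, at most 14 in all, crops included, and the job is handed in when it is done.

Besides the shell and the picture viewer there is one more tool, called after "Call:" as name([rows], argument=value, ...), one row to a line, values as JSON. carry_out: Moves the arm, as the interface text tells. Its arguments: {"type":"object","properties":{"deltas":{"type":"array"}},"required":["deltas"]}

```bash
ls; mkdir -p pics; cat > h.py <<'E'
import numpy as np, cv2
from plant import ctrl
def ray(p,uv):
    K,R,t=p["camera_matrix"],np.array(p["R"]),np.array(p["t"])
    d=R.T@np.linalg.solve(np.array(K),np.array([uv[0],uv[1],1.0])); return -R.T@t,d
def at(p,uv,z):
    o,d=ray(p,uv); return o+d*(z-o[2])/d[2]
def proj(p,X):
    c=np.array(p["camera_matrix"])@(np.array(p["R"])@np.array(X)+np.array(p["t"])); return c[:2]/c[2]
def save(p,n): cv2.imwrite("pics/"+n,p["color"][:,:,::-1])
E
python3 - <<'E'
from h import *
Z=dict(drop_board_mark=.012,round_board_mark=.012,drop_box_center=.018,drop_lid_center=.009,round_box_center=.018,round_lid_center=.009,weight_center=.025,glue_bottle_center=.075)
ims=[]
for c in ("scene","side"):
    p=ctrl.snapshot(c); ims.append(p["color"]); print(c,"cam",ray(p,(256,192))[0].round(3))
    save(p,c+".png")
    for n,z in Z.items():
        for r in ctrl.spot_point(p,n)[:4]:
            print(n,round(r["p"],2),np.round(r["centre"]),at(p,r["centre"],z).round(3))
p=ctrl.snapshot("wrist");save(p,"wrist.png")
print(ctrl.get_obs())
E
```

```text
pics
scene cam [ 1.522 -0.114  1.151]
drop_board_mark 0.88 [315. 208.] [0.538 0.131 0.012]
round_board_mark 0.73 [162. 157.] [ 0.265 -0.403  0.012]
round_board_mark 0.73 [336. 149.] [0.244 0.249 0.012]
round_board_mark 0.67 [230. 214.] [ 0.551 -0.152  0.012]
round_board_mark 0.42 [273. 197.] [ 0.483 -0.003  0.012]
drop_box_center 0.85 [273. 196.] [ 0.485 -0.004  0.018]
drop_lid_center 0.71 [364. 228.] [0.624 0.28  0.009]
round_box_center 0.79 [365. 192.] [0.475 0.313 0.018]
round_lid_center 0.83 [187. 196.] [ 0.462 -0.299  0.009]
weight_center 0.76 [187. 226.] [ 0.609 -0.288  0.025]
glue_bottle_center 0.97 [277. 249.] [ 0.745 -0.012  0.075]
side cam [ 0.149 -0.891  0.81 ]
drop_board_mark 0.79 [248. 165.] [0.561 0.146 0.012]
round_board_mark 0.81 [139. 174.] [0.234 0.238 0.012]
round_board_mark 0.77 [286. 226.] [ 0.546 -0.149  0.012]
round_board_mark 0.55 [222. 345.] [ 0.271 -0.411  0.012]
drop_box_center 0.7 [248. 197.] [ 0.498 -0.006  0.018]
drop_box_center 0.28 [247. 141.] [0.607 0.267 0.018]
drop_lid_center 0.53 [249. 140.] [0.623 0.286 0.009]
round_box_center 0.54 [202. 147.] [0.
[... 160 characters left out ...]
1.] [ 0.754 -0.014  0.075]
{'clock': 0.95, 'joint_pos': array([ 8.13087313e+01,  2.05434775e+01,  6.83513301e-01, -3.37251193e-03,
       -7.01332622e+01, -1.65062824e+01]), 'qvel': array([-0.00243785, -0.01477147,  0.04804545, -0.04228606,  0.0120739 ,
        0.02026576]), 'tau': array([ 3.75327218e-03, -5.82375741e+01,  2.93307012e+01,  7.00213954e+00,
        1.26416143e-02, -1.01932253e-05]), 'tool_pos': array([0.28737248, 0.61076949, 0.22659502]), 'orientation': array([-1.79994407e+02,  4.96569956e-03, -2.51986968e+01]), 'force': array([-0.60792419,  0.27581356,  0.62396438]), 'moment': array([ 0.00316964,  0.00023208, -0.01317235]), 'gripper_force': 0.0, 'opening': 0.0876803609052473}
```

```bash
python3 - <<'E'
import cv2
a=cv2.imread("pics/scene.png");cv2.imwrite("pics/sc2.png",cv2.resize(a[130:280,130:400],None,fx=2.96,fy=2.96,interpolation=cv2.INTER_CUBIC))
E
```

```text
(no output)
```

View pics/sc2.png

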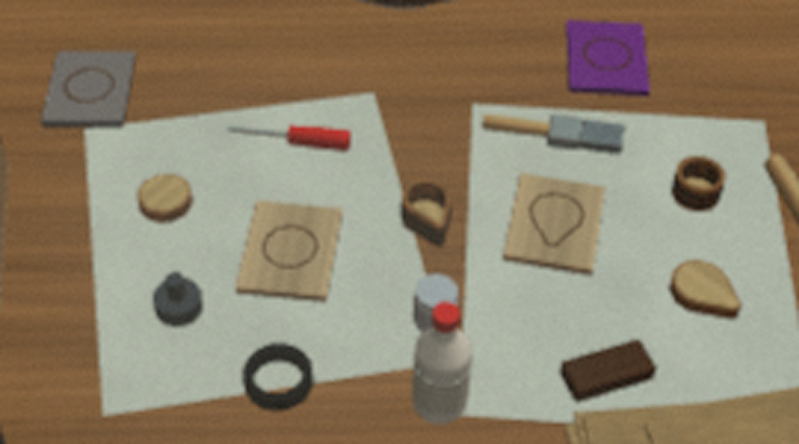

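View pics/side.png

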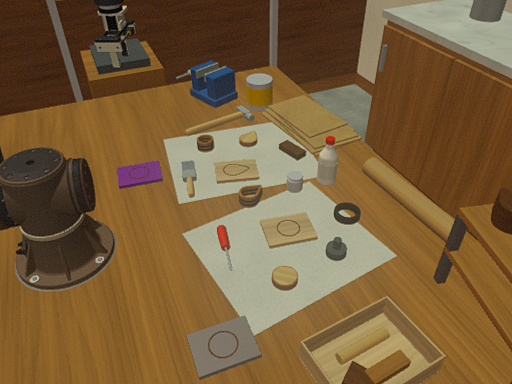

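Round-board candidates in the scene picture are grey (162,157), purple (336,149) and plain plywood (230,214); by the description I choose the plywood one. There is one drop board, at (315,208), with its tip towards +x. The round box is at (365,192), with the grey jar (277,230) and the black ring as possible mix-ups. The drop box is at (273,196). The lids are at (187,196) for the round one and (364,228) for the drop one, and the weight is at (187,226). I'll view the left half from above next.

```bash
cat >> h.py <<'E'
def d(x,y,z,yaw,frm=None):
    """numbers for a move from current (or frm=(x,y,z,yaw)) pose; prints metres/5 and turn/360"""
    if frm is None:
        o=ctrl.get_obs(); frm=(*o["tool_pos"],o["orientation"][2])
    a=np.radians(frm[3]); v=np.array([x,y,z])-frm[:3]
    R=np.array([[np.cos(a),np.sin(a),0],[np.sin(a),-np.cos(a),0],[0,0,-1]])
    s=R.T@v/.2; w=-((yaw-frm[3]+90)%180-90)/360
    print("->",np.round([x,y,z,yaw],3),"delta",s.round(4),round(w,4)); return s,w
E
python3 - <<'E'
from h import *
p=ctrl.snapshot("wrist");o=ctrl.get_obs();print(ray(p,(256,192)), p["camera_matrix"])
d(.50,.20,.33,0); d(.43,.40,.28,0)
E
```

```text
(array([0.3563761 , 0.57856405, 0.38423015]), array([-0.25483262,  0.1228284 , -0.95915945])) [[280.83948536   0.         256.77408932]
 [  0.         280.83948536 192.67190454]
 [  0.           0.           1.        ]]
-> [0.5  0.2  0.33 0.  ] delta [ 1.8362  1.4058 -0.5171] -0.07
-> [0.43 0.4  0.28 0.  ] delta [ 1.0938  0.6499 -0.2671] -0.07
```

Call:
carry_out([
  [[0.92,0.7,-0.26,0,1],[0.92,0.7,-0.26,0,1],[0.92,0.7,-0.26,0,1],[0.92,0.7,-0.26,0,1],[0.92,0.7,-0.26,0,1]],
])

```text
clock: 1.5
tool_pos: [0.3952, 0.4034, 0.2798]
orientation: [-179.9, -0.0, -25.2]
force: [0.5, -0.0, 0.1]
opening: 0.0876
gripper_force: 0.0
```

Call:
carry_out([
  [[0.92,0.7,-0.26,-0.07,1],[0.92,0.7,-0.26,-0.07,1],[0.92,0.7,-0.26,-0.07,1],[0.92,0.7,-0.26,-0.07,1],[0.92,0.7,-0.26,-0.07,1]],
])

```text
clock: 2.0
tool_pos: [0.5018, 0.1986, 0.3316]
orientation: [-180.0, -0.1, 0.0]
force: [0.6, 1.3, -0.5]
opening: 0.0874
gripper_force: 0.0
```

```bash
cat > look.py <<'E'
from h import *
import sys
Z=dict(drop_board_mark=.012,round_board_mark=.012,drop_box_center=.018,drop_lid_center=.009,round_box_center=.018,round_lid_center=.009,weight_center=.025)
p=ctrl.snapshot("wrist"); save(p,sys.argv[1]); o=ctrl.get_obs(); print(o["clock"],o["tool_pos"].round(3),o["orientation"].round(1))
for n in sys.argv[2:] or Z:
    for r in ctrl.spot_point(p,n)[:2]: print(n,round(r["p"],2),np.round(r["centre"]),at(p,r["centre"],Z[n]).round(4))
E
python3 look.py w1.png
```

```text
2.05 [0.504 0.195 0.333] [ 1.8e+02 -2.0e-01 -1.0e-01]
drop_board_mark 0.81 [294. 126.] [0.5519 0.1373 0.012 ]
round_board_mark 0.69 [228. 292.] [0.2323 0.2561 0.012 ]
drop_box_center 0.9 [380. 157.] [ 0.5004 -0.0087  0.018 ]
drop_lid_center 0.8 [203.  86.] [0.6135 0.2857 0.009 ]
round_box_center 0.62 [190. 174.] [0.4712 0.3147 0.018 ]
round_lid_center 0.23 [376. 158.] [ 0.4981 -0.0054  0.009 ]
```

View pics/w1.png

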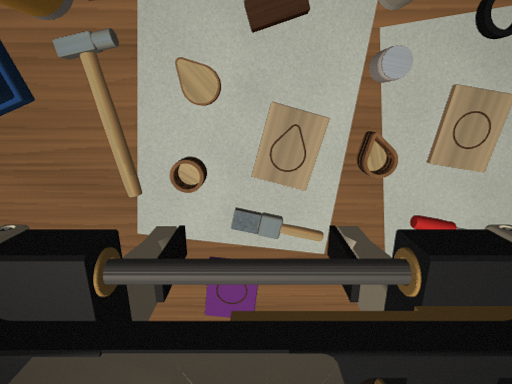

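```bash
cat > fit.py <<'E'
from h import *
from scipy.optimize import minimize
S=4
def plan(kind,off):
    a=np.linspace(-np.pi,np.pi,73); c=np.c_[np.cos(a),np.sin(a)]
    P=c*(28+off)
    if kind=="drop": P=np.r_[P,c*(6+off)+[42,0]]
    return P/1000
def fit(p,mask,kind,off,z0,z1,g):
    P=plan(kind,off); m=cv2.resize(mask.astype(np.uint8),None,fx=S,fy=S,interpolation=cv2.INTER_NEAREST)
    K,R,t=map(np.array,(p["camera_matrix"],p["R"],p["t"]))
    def f(q):
        c,s=np.cos(q[2]*10),np.sin(q[2]*10); xy=P@np.array([[c,s],[-s,c]])+q[:2]
        X=np.r_[np.c_[xy,np.full(len(xy),z0)],np.c_[xy,np.full(len(xy),z1)]]
        C=(X@R.T+t)@K.T; uv=(C[:,:2]/C[:,2:]+.5)*S
        h=cv2.convexHull(uv.astype(np.float32)); r=np.zeros_like(m)
        cv2.fillConvexPoly(r,(h*16).round().astype(np.int32),1,shift=4)
        return 1-(r&m).sum()/max((r|m).sum(),1)
    best=None
    for w in (np.arange(0,6.28,.785) if kind=="drop" else [0]):
        q=np.array([g[0],g[1],w/10]); sx=np.vstack([q,q+[.012,0,0],q+[0,.012,0],q+[0,0,.04]])
        r=minimize(f,q,method="Nelder-Mead",options=dict(initial_simplex=sx,xatol=1e-4,fatol=1e-5))
        if best is None or r.fun<best.fun: best=r
    return best.x[0],best.x[1],(np.degrees(best.x[2]*10)+180)%360-180,1-best.fun
def fitmark(p,kind,g):
    u,v=np.round(proj(p,[g[0],g[1],.012])).astype(int); gray=cv2.cvtColor(p["color"],cv2.COLOR_RGB2GRAY)
    bg=cv2.medianBlur(gray,21); dk=((bg.astype(int)-gray)>30).astype(np.uint8)
    roi=np.zeros_like(dk); cv2.circle(roi,(int(u),int(v)),int(.055/np.linalg.norm(at(p,(u,v),.012)-at(p,(u+1,v),.012))),1,-1)
    cs,_=cv2.findContours(dk&roi,cv2.RETR_EXTERNAL,cv2.CHAIN_APPROX_NONE)
    m=np.zeros_like(dk); cv2.drawContours(m,[max(cs,key=lambda c:cv2.contourArea(cv2.convexHull(c)))],-1,1,-1)
    return fit(p,m,kind,3,.012,.012,g),int(m.sum())
def fitobj(p,name,kind,off,z0,z1,g=None):
    best=None
    for r in ctrl.silhouettes(p,name)[:2]:
        g=at(p,r["centre"],(z0+z1)/2); q=fit(p,r["mask"],kind,off,z0,z1,g); print(name,round(r["p"],2),np.round(q,4))
E
python3 - <<'E'
from fit import *
p=ctrl.snapshot("wrist");print(ctrl.get_obs()["tool_pos"],ctrl.get_obs()["orientation"])
print("dmark",fitmark(p,"drop",(.515,.14)))
print("rmark",fitmark(p,"round",(.55,-.15)))
fitobj(p,"drop_box_center","drop",0,0,.036)
fitobj(p,"drop_lid_center","drop",3,0,.018)
fitobj(p,"round_box_center","round",0,0,.036)
E
```

```text
[0.50068112 0.20159038 0.33022929] [1.79982358e+02 2.78048057e-02 9.02887036e-02]
dmark ((np.float64(0.5060901756383978), np.float64(0.14732945602136938), np.float64(-15.064028006015405), np.float64(0.9756217197233531)), 1256)
rmark ((np.float64(0.5457873051609058), np.float64(-0.156987882012895), np.float64(30.015490829742646), np.float64(0.9744119085130657)), 1133)
drop_box_center 0.92 [ 4.97800e-01 -1.50000e-03  1.74218e+01  9.69100e-01]
drop_box_center 0.61 [  0.4716   0.3171 -59.6306   0.8566]
drop_lid_center 0.62 [ 0.616   0.2894 42.7707  0.965 ]
drop_lid_center 0.2 [ 7.55500e-01 -6.30000e-03  5.63725e+01  9.51500e-01]
round_box_center 0.68 [ 0.472   0.3167 13.6921  0.9338]
```

```bash
cat >> h.py <<'E'
def chain(*poses,frm=None):
    for q in poses: d(*q,frm=frm); frm=q
E
python3 -c "
from h import *
chain((.498,.03,.2,17.4),(.498,-.0015,.06,17.4),(.498,-.0015,.004,17.4),(.498,-.0015,.12,17.4),(.506,.147,.12,-15.1),(.506,.147,.018,-15.1))"
```

```text
-> [ 0.498  0.03   0.2   17.4  ] delta [-0.0153  0.8571  0.6519] -0.0481
-> [ 4.98e-01 -2.00e-03  6.00e-02  1.74e+01] delta [-0.0471  0.1503  0.7   ] -0.0
-> [ 4.98e-01 -2.00e-03  4.00e-03  1.74e+01] delta [0.   0.   0.28] -0.0
-> [ 4.98e-01 -2.00e-03  1.20e-01  1.74e+01] delta [ 0.    0.   -0.58] -0.0
-> [  0.506   0.147   0.12  -15.1  ] delta [ 0.2602 -0.6966  0.    ] 0.0903
-> [  0.506   0.147   0.018 -15.1  ] delta [0.   0.   0.51] -0.0
```

Call:
carry_out([
  [[-0.015,0.857,0.652,-0.048,1],[-0.015,0.857,0.652,-0.048,1],[-0.015,0.857,0.652,-0.048,1],[-0.015,0.857,0.652,-0.048,1],[-0.015,0.857,0.652,-0.048,1]],
])

```text
clock: 3.1
tool_pos: [0.4957, 0.0265, 0.1971]
orientation: [-180.0, 0.3, 17.2]
force: [-0.1, 0.7, -0.8]
opening: 0.0877
gripper_force: 0.0
```

Call:
carry_out([
  [[-0.047,0.15,0.3,0,1],[-0.047,0.15,0.55,0,1],[-0.047,0.15,0.7,0,1],[-0.047,0.15,0.7,0,1],[-0.047,0.15,0.7,0,1]],
])

```text
clock: 3.6
tool_pos: [0.4987, -0.0018, 0.0608]
orientation: [180.0, 0.1, 17.4]
force: [0.4, 0.7, 0.9]
opening: 0.0876
gripper_force: 0.0
```

```bash
python3 - <<'E'
from fit import *
p=ctrl.snapshot("wrist");save(p,"w2.png");print(ctrl.get_obs()["tool_pos"],ctrl.get_obs()["orientation"])
fitobj(p,"drop_box_center","drop",0,0,.036)
E
```

```text
[ 0.49978685 -0.00127231  0.06206814] [ 1.79969223e+02 -1.15253260e-01  1.73622958e+01]
drop_box_center 0.75 [ 4.97300e-01 -1.90000e-03  1.68921e+01  9.72700e-01]
```

View pics/w2.png

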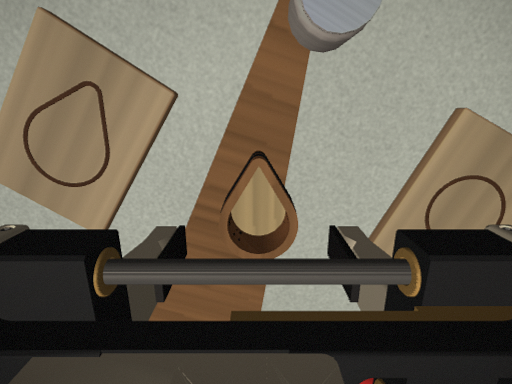

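The drop box is centred between the fingers at (259,205), with its tip up at (259,153), and the close fit agrees with the first one. I'll descend and grasp.

Call:
carry_out([
  [[-0.005,0,0.15,0,1],[-0.005,0,0.27,0,1],[-0.005,0,0.28,0,1],[-0.005,0,0.28,0,-0.2],[-0.005,0,0.28,0,-0.2]],
])

```text
clock: 4.2
tool_pos: [0.4987, -0.0018, 0.0062]
orientation: [180.0, -0.2, 17.3]
force: [0.8, -0.6, 0.6]
opening: 0.0768
gripper_force: 0.0
```

Call:
carry_out([
  [[0,0,0,0,-0.2],[0,0,0,0,-0.2],[0,0,0,0,-0.2],[0,0,0,0,-0.2],[0,0,-0.02,0,-0.2]],
])

```text
clock: 4.7
tool_pos: [0.4969, -0.0025, 0.0081]
orientation: [-180.0, 0.0, 17.3]
force: [-1.2, -0.2, -0.0]
opening: 0.055
gripper_force: 30.0
```

Call:
carry_out([
  [[0,0,-0.2,0,-0.2],[0,0,-0.4,0,-0.2],[0,0,-0.55,0,-0.2],[0,0,-0.55,0,-0.2]],
])

```text
clock: 5.1
tool_pos: [0.4998, -0.0017, 0.1226]
orientation: [180.0, -0.4, 17.3]
force: [-0.1, 0.2, -1.6]
opening: 0.0549
gripper_force: 30.0
```

Call:
carry_out([
  [[0.07,-0.18,0,0.023,-0.2],[0.13,-0.36,0,0.045,-0.2],[0.2,-0.54,0,0.068,-0.2],[0.26,-0.697,0,0.09,-0.2],[0.26,-0.697,0,0.09,-0.2]],
])

```text
clock: 5.6
tool_pos: [0.5057, 0.1493, 0.1176]
orientation: [-180.0, -0.0, -15.3]
force: [-0.5, 0.3, 0.4]
opening: 0.0552
gripper_force: 30.0
```

```bash
python3 - <<'E'
from fit import *
p=ctrl.snapshot("wrist");o=ctrl.get_obs();print(o["tool_pos"],o["orientation"],o["opening"])
z=o["tool_pos"][2]-.004
fitobj(p,"drop_box_center","drop",0,z,z+.036)
print(proj(p,[.506,.147,.012]))
E
```

```text
[0.5050093  0.14764497 0.11736996] [ 1.79955579e+02  4.99045144e-02 -1.50092920e+01] 0.054784615839244044
drop_box_center 0.86 [  0.5056   0.1499 -15.4878   0.7248]
[259.35913334 189.6810492 ]
```

Call:
carry_out([
  [[0,0,0.2,0,-0.2],[0,0,0.4,0,-0.2],[0,0,0.47,0,-0.2],[0,0,0.5,0,-0.2],[0,0,0.505,0,-0.2]],
])

```text
clock: 6.2
tool_pos: [0.5048, 0.1448, 0.0169]
orientation: [179.9, 0.1, -15.1]
force: [-0.1, 0.2, 0.3]
opening: 0.0548
gripper_force: 30.0
```

Call:
carry_out([
  [[0,0,0.005,0,-0.2],[0,0,0.005,0,0.2],[0,0,0.005,0,0.8],[0,0,0.005,0,0.8],[0,0,0.005,0,0.8]],
])

```text
clock: 6.7
tool_pos: [0.5055, 0.1463, 0.0164]
orientation: [-180.0, -0.0, -15.1]
force: [0.2, -0.0, -0.7]
opening: 0.074
gripper_force: 0.0
```

Call:
carry_out([
  [[0,0,-0.1,0,1],[0,0,-0.3,0,1],[0,0,-0.5,0,1],[0,0,-0.5,0,1]],
])

```text
clock: 7.1
tool_pos: [0.5085, 0.1479, 0.1217]
orientation: [-179.6, -0.4, -15.0]
force: [0.2, 0.1, 1.1]
opening: 0.0876
gripper_force: 0.0
```

```bash
python3 - <<'E'
from fit import *
p=ctrl.snapshot("wrist");save(p,"w3.png");o=ctrl.get_obs();print(o["tool_pos"],o["orientation"],o["opening"])
fitobj(p,"drop_box_center","drop",0,.012,.048)
chain((.616,.2894,.08,42.8),(.616,.2894,.003,42.8),(.616,.2894,.12,42.8),(.506,.147,.12,-15.1))
E
```

```text
[0.50705756 0.14731686 0.11921961] [-179.72769807   -0.2351407   -15.0872218 ] 0.08739876062456282
-> [ 0.616  0.289  0.08  42.8  ] delta [ 0.3457 -0.8329  0.1868] -0.1609
-> [6.16e-01 2.89e-01 3.00e-03 4.28e+01] delta [0.    0.    0.385] -0.0
-> [ 0.616  0.289  0.12  42.8  ] delta [ 0.     0.    -0.585] -0.0
-> [  0.506   0.147   0.12  -15.1  ] delta [-0.8873  0.1487  0.    ] 0.1608
```

View pics/w3.png

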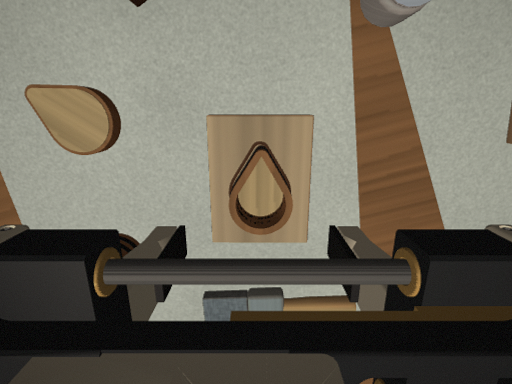

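The drop box stands on its outline, with the box at (260,195) and the outline's tip just above it at (260,143). Next is the drop lid at (72,118).

Call:
carry_out([
  [[0.346,-0.833,0.0,-0.16,1],[0.346,-0.833,0.0,-0.16,1],[0.346,-0.833,0.0,-0.16,1],[0.346,-0.833,0.0,-0.16,1],[0.346,-0.833,0.0,-0.16,1]],
])

```text
clock: 7.7
tool_pos: [0.6169, 0.2914, 0.1131]
orientation: [180.0, 0.1, 28.3]
force: [-0.1, -0.4, -1.2]
opening: 0.0877
gripper_force: 0.0
```

```bash
python3 - <<'E'
from fit import *
chain((.616,.2894,.085,42.8))
E
```

```text
-> [ 0.616  0.289  0.085 42.8  ] delta [-0.0087  0.0069  0.1403] -0.0403
```

Call:
carry_out([
  [[0,0,0.15,-0.04,1],[0,0,0.15,-0.04,1],[0,0,0.15,-0.04,1],[0,0,0.15,-0.04,1]],
])

```text
clock: 8.1
tool_pos: [0.6155, 0.2887, 0.0853]
orientation: [180.0, 0.1, 42.1]
force: [0.2, 0.2, 0.4]
opening: 0.0882
gripper_force: 0.0
```

```bash
python3 - <<'E'
from fit import *
p=ctrl.snapshot("wrist");save(p,"w4.png");o=ctrl.get_obs();print(o["tool_pos"],o["orientation"],o["opening"])
fitobj(p,"drop_lid_center","drop",3,.0,.018)
fitobj(p,"drop_box_center","drop",0,.012,.048)
E
```

```text
[0.61569947 0.28889801 0.08592148] [1.79993739e+02 1.51436937e-02 4.20909455e+01] 0.08796501777449117
drop_lid_center 0.84 [ 0.6158  0.2904 42.0793  0.9681]
```

Call:
carry_out([
  [[0,-0.005,0.2,0,1],[0,-0.005,0.38,0,1],[0,-0.005,0.41,0,1],[0,-0.005,0.412,0,0.9],[0,-0.005,0.412,0,-0.1]],
])

```text
clock: 8.75
tool_pos: [0.6162, 0.2904, 0.0056]
orientation: [180.0, -0.1, 42.3]
force: [0.1, 0.4, 0.8]
opening: 0.08
gripper_force: 0.0
```

Call:
carry_out([
  [[0,0,0,0,-0.1],[0,0,0,0,-0.1],[0,0,0,0,-0.1],[0,0,0,0,-0.1],[0,0,-0.02,0,-0.1]],
])

```text
clock: 9.25
tool_pos: [0.6149, 0.2896, 0.008]
orientation: [-180.0, -0.0, 42.2]
force: [-0.2, -0.7, -1.5]
opening: 0.061
gripper_force: 30.0
```

```bash
python3 - <<'E'
from fit import *
o=ctrl.get_obs();f=(*o["tool_pos"],o["orientation"][2]);print(f)
chain((f[0],f[1],.125,f[3]),(.506,.147,.125,-15.1))
E
```

```text
(np.float64(0.6148904679790366), np.float64(0.2896178338141106), np.float64(0.008015081280692903), np.float64(42.24204879905976))
-> [ 0.615  0.29   0.125 42.242] delta [ 0.      0.     -0.5849] -0.0
-> [  0.506   0.147   0.125 -15.1  ] delta [-0.8824  0.1619  0.    ] 0.1593
```

Call:
carry_out([
  [[0,0,-0.2,0,-0.1],[0,0,-0.4,0,-0.1],[0,0,-0.585,0,-0.1],[0,0,-0.585,0,-0.1]],
])

```text
clock: 9.65
tool_pos: [0.6179, 0.2914, 0.1315]
orientation: [179.9, -0.6, 42.3]
force: [0.7, 0.5, 0.2]
opening: 0.0609
gripper_force: 30.0
```

Call:
carry_out([
  [[-0.2,0.04,0,0.023,-0.1],[-0.4,0.08,0,0.046,-0.1],[-0.6,0.11,0,0.069,-0.1],[-0.75,0.14,0,0.092,-0.1],[-0.88,0.161,0,0.115,-0.1]],
])

```text
clock: 10.15
tool_pos: [0.5049, 0.1459, 0.1247]
orientation: [-180.0, 0.0, 0.5]
force: [0.8, 0.2, -0.4]
opening: 0.0613
gripper_force: 30.0
```

```bash
python3 - <<'E'
from fit import *
chain((.506,.147,.125,-15.1))
E
```

```text
-> [  0.506   0.147   0.125 -15.1  ] delta [ 0.0057 -0.0053 -0.0017] 0.0433
```

Call:
carry_out([
  [[0.003,-0.003,0,0.022,-0.1],[0.003,-0.003,0,0.0435,-0.1],[0.003,-0.003,0,0.0435,-0.1],[0.003,-0.003,0,0.0435,-0.1]],
])

```text
clock: 10.55
tool_pos: [0.5068, 0.1481, 0.1247]
orientation: [180.0, 0.0, -14.6]
force: [-0.9, 0.4, -1.5]
opening: 0.0613
gripper_force: 30.0
```

```bash
python3 - <<'E'
from fit import *
p=ctrl.snapshot("wrist");save(p,"w5.png");o=ctrl.get_obs();print(o["tool_pos"],o["orientation"],o["opening"])
z=o["tool_pos"][2]-.004
fitobj(p,"drop_lid_center","drop",3,z,z+.018)
fitobj(p,"drop_box_center","drop",0,.012,.048)
p=ctrl.snapshot("scene");save(p,"sc5.png")
fitobj(p,"drop_box_center","drop",0,.012,.048)
p=ctrl.snapshot("side")
fitobj(p,"drop_box_center","drop",0,.012,.048)
E
```

```text
[0.50683665 0.14809114 0.12461426] [ 1.79992142e+02  1.48583556e-02 -1.45964459e+01] 0.060843964831195106
drop_lid_center 0.67 [  0.5066   0.1487 -14.6743   0.7402]
drop_box_center 0.62 [  0.5076   0.1462 -14.5845   0.122 ]
drop_box_center 0.55 [  0.5072   0.1467 -16.8204   0.8768]
drop_box_center 0.85 [  0.5065   0.1464 -21.8739   0.9548]
```

View pics/w5.png

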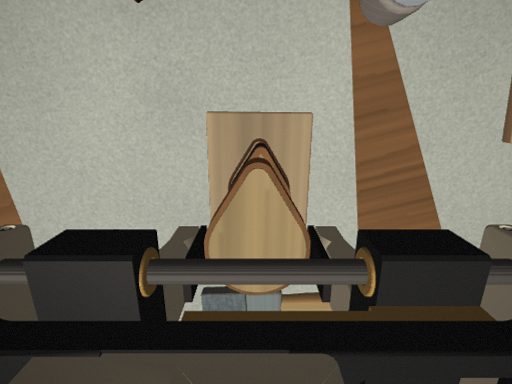

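The lid points the same way as the box below it (lid tip (259,163), box tip (260,147)). I'll lower it.

Call:
carry_out([
  [[0,0.005,0.15,0,-0.1],[0,0.005,0.28,0,-0.1],[0,0.005,0.33,0,-0.1],[0,0.005,0.35,0,-0.1],[0,0.005,0.357,0,-0.1]],
])

```text
clock: 11.4
tool_pos: [0.5071, 0.1473, 0.0536]
orientation: [180.0, -0.0, -14.8]
force: [0.5, -0.2, -0.6]
opening: 0.0611
gripper_force: 30.0
```

Call:
carry_out([
  [[0,0,0.003,0,-0.1],[0,0,0.003,0,0.3],[0,0,0.003,0,0.8],[0,0,0.003,0,0.8],[0,0,0.003,0,1]],
])

```text
clock: 11.9
tool_pos: [0.5069, 0.1473, 0.0531]
orientation: [-180.0, -0.0, -14.8]
force: [0.3, 1.0, -0.2]
opening: 0.0799
gripper_force: 0.0
```

Call:
carry_out([
  [[0,0,-0.1,0,1],[0,0,-0.3,0,1],[0,0,-0.5,0,1],[0,0,-0.5,0,1]],
])

```text
clock: 12.3
tool_pos: [0.5098, 0.1487, 0.1585]
orientation: [-179.6, -0.4, -14.7]
force: [-0.1, 0.8, 0.3]
opening: 0.0878
gripper_force: 0.0
```

```bash
python3 - <<'E'
from fit import *
p=ctrl.snapshot("wrist");save(p,"w6.png");o=ctrl.get_obs();print(o["tool_pos"],o["orientation"],o["opening"])
fitobj(p,"drop_lid_center","drop",3,.048,.066)
fitobj(p,"round_box_center","round",0,0,.036)
chain((.472,.3167,.1,0),(.472,.3167,.004,0))
E
```

```text
[0.50829606 0.14815225 0.15577569] [-179.73496243   -0.23633309  -14.78703047] 0.08753238848671857
drop_lid_center 0.94 [  0.5069   0.1484 -15.1679   0.9695]
round_box_center 0.55 [ 0.4804  0.2998 27.0003  0.3138]
-> [0.472 0.317 0.1   0.   ] delta [-0.3832 -0.7761  0.2634] -0.0412
-> [0.472 0.317 0.004 0.   ] delta [0.   0.   0.48] 0.0
```

Call:
carry_out([
  [[-0.38,-0.776,0.0,-0.041,1],[-0.38,-0.776,0.1,-0.041,1],[-0.38,-0.776,0.25,-0.041,1],[-0.38,-0.776,0.25,-0.041,1],[-0.38,-0.776,0.25,-0.041,1]],
])

```text
clock: 12.95
tool_pos: [0.4706, 0.318, 0.0985]
orientation: [179.7, 0.2, 0.1]
force: [-1.6, -0.0, 0.1]
opening: 0.0873
gripper_force: 0.0
```

```bash
python3 - <<'E'
from fit import *
p=ctrl.snapshot("wrist");save(p,"w7.png");o=ctrl.get_obs();print(o["tool_pos"],o["orientation"],o["opening"])
fitobj(p,"round_box_center","round",0,0,.036)
chain((.472,.3167,.05,0))
E
```

```text
[0.47115945 0.31682353 0.0996712 ] [1.79755211e+02 2.03574730e-01 8.74772291e-02] 0.08740337923717835
round_box_center 0.75 [ 0.4717  0.317  17.1758  0.9662]
-> [0.472 0.317 0.05  0.   ] delta [ 0.001  -0.0025  0.2539] 0.0001
```

View pics/w7.png

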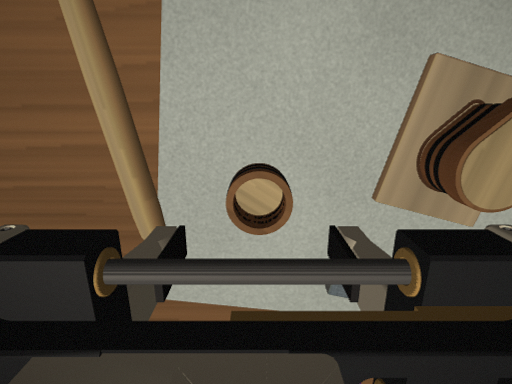

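The round box is centred at (259,198). The hammer handle at (155,225) is clear of the fingers.

Call:
carry_out([
  [[0,0,0.2,0,1],[0,0,0.4,0,1],[0,0,0.475,0,1],[0,0,0.478,0,0.9],[0,0,0.478,0,-0.2]],
])

```text
clock: 13.55
tool_pos: [0.4734, 0.316, 0.0077]
orientation: [180.0, -0.0, -0.1]
force: [-0.3, 0.1, 0.9]
opening: 0.0796
gripper_force: 0.0
```

Call:
carry_out([
  [[0,0,0,0,-0.2],[0,0,0,0,-0.2],[0,0,0,0,-0.2],[0,0,0,0,-0.2],[0,0,0,0,-0.2]],
])

```text
clock: 14.05
tool_pos: [0.4733, 0.3169, 0.0082]
orientation: [-180.0, -0.1, -0.0]
force: [-1.1, -1.3, 6.2]
opening: 0.0549
gripper_force: 30.0
```

```bash
python3 - <<'E'
from fit import *
o=ctrl.get_obs();f=(*o["tool_pos"],o["orientation"][2]);print(f,o["opening"])
chain((f[0],f[1],.17,f[3]),(.51,.14,.17,0),(.546,-.05,.17,0),(.546,-.157,.1,0),(.546,-.157,f[2]+.013,0))
E
```

```text
(np.float64(0.4732652410479633), np.float64(0.3169165716803182), np.float64(0.008218401004167122), np.float64(-0.02385364116938455)) 0.05485109161072531
-> [ 0.473  0.317  0.17  -0.024] delta [ 0.      0.     -0.8089] -0.0
-> [0.51 0.14 0.17 0.  ] delta [0.184  0.8845 0.    ] -0.0001
-> [ 0.546 -0.05   0.17   0.   ] delta [0.18 0.95 0.  ] 0.0
-> [ 0.546 -0.157  0.1    0.   ] delta [0.    0.535 0.35 ] 0.0
-> [ 0.546 -0.157  0.021  0.   ] delta [0.     0.     0.3939] 0.0
```

Call:
carry_out([
  [[0,0,-0.15,0,-0.2],[0,0,-0.35,0,-0.2],[0,0,-0.6,0,-0.2],[0,0,-0.81,0,-0.2],[0,0,-0.81,0,-0.2]],
])

```text
clock: 14.55
tool_pos: [0.4755, 0.3192, 0.1761]
orientation: [-179.5, -0.5, 0.0]
force: [0.2, 0.9, -0.7]
opening: 0.0553
gripper_force: 30.0
```

Call:
carry_out([
  [[0.04,0.18,0,0,-0.2],[0.08,0.38,0,0,-0.2],[0.12,0.6,0,0,-0.2],[0.16,0.8,0,0,-0.2],[0.184,0.884,0,0,-0.2]],
])

```text
clock: 15.05
tool_pos: [0.509, 0.1368, 0.1688]
orientation: [180.0, 0.0, -0.1]
force: [-0.0, 0.5, -1.4]
opening: 0.0547
gripper_force: 30.0
```

Call:
carry_out([
  [[0.04,0.22,0,0,-0.2],[0.08,0.44,0,0,-0.2],[0.12,0.66,0,0,-0.2],[0.16,0.84,0,0,-0.2],[0.18,0.95,0,0,-0.2]],
])

```text
clock: 15.55
tool_pos: [0.5452, -0.0526, 0.1687]
orientation: [180.0, 0.0, -0.1]
force: [-0.1, 1.6, -0.8]
opening: 0.0551
gripper_force: 30.0
```

Call:
carry_out([
  [[0,0.2,0.1,0,-0.2],[0,0.4,0.2,0,-0.2],[0,0.535,0.3,0,-0.2],[0,0.535,0.35,0,-0.2],[0,0.535,0.35,0,-0.2]],
])

```text
clock: 16.05
tool_pos: [0.5437, -0.1578, 0.0971]
orientation: [-180.0, 0.2, -0.2]
force: [-0.3, -0.1, -0.4]
opening: 0.0551
gripper_force: 30.0
```

```bash
python3 - <<'E'
from fit import *
p=ctrl.snapshot("wrist");save(p,"w8.png");o=ctrl.get_obs();f=o["tool_pos"];print(f,o["orientation"],o["opening"])
z=f[2]-.008
fitobj(p,"round_box_center","round",0,z,z+.036)
fitobj(p,"round_lid_center","round",3,0,.018)
try: print("rmark",fitmark(p,"round",(.546,-.157)))
except Exception as e: print(e)
chain((.546,-.157,.0205,0))
E
```

```text
[ 0.54473228 -0.15723307  0.09846149] [ 1.79999628e+02  9.66941869e-02 -7.72568124e-02] 0.05522658338147083
round_box_center 0.93 [ 0.5433 -0.1568 22.7046  0.6941]
rmark ((np.float64(0.5463198097718067), np.float64(-0.1570811978168094), np.float64(14.650826726535087), np.float64(0.1215018738397955)), 438)
-> [ 0.546 -0.157  0.02   0.   ] delta [0.0007 0.0022 0.3967] 0.0
```

View pics/w8.png

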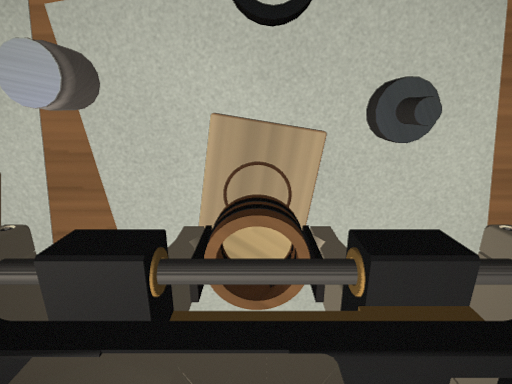

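The box hangs over the plywood board, with the outline's arc centred at column 257 and the box at column 258. I'll lower it.

Call:
carry_out([
  [[0.002,0,0.18,0,-0.2],[0.002,0,0.32,0,-0.2],[0.002,0,0.37,0,-0.2],[0.002,0,0.387,0,-0.2],[0.002,0,0.392,0,-0.2]],
])

```text
clock: 16.7
tool_pos: [0.5466, -0.1569, 0.0217]
orientation: [180.0, -0.1, 0.0]
force: [1.0, 0.0, 0.1]
opening: 0.0552
gripper_force: 30.0
```

Call:
carry_out([
  [[0,0,0.005,0,-0.2],[0,0,0.005,0,0.2],[0,0,0.005,0,0.8],[0,0,0.005,0,0.8],[0,0,0.005,0,1]],
])

```text
clock: 17.2
tool_pos: [0.5459, -0.1573, 0.0201]
orientation: [180.0, -0.0, -0.0]
force: [-0.4, 0.3, -0.1]
opening: 0.0736
gripper_force: 0.0
```

Call:
carry_out([
  [[0,0,-0.1,0,1],[0,0,-0.3,0,1],[-0.1,0,-0.5,0,1],[-0.2,0,-0.65,0,1],[-0.3,0,-0.65,0,1]],
])

```text
clock: 17.7
tool_pos: [0.4877, -0.1575, 0.1543]
orientation: [180.0, -0.4, -0.0]
force: [-0.6, 0.3, -0.7]
opening: 0.0876
gripper_force: 0.0
```

```bash
python3 - <<'E'
from fit import *
p=ctrl.snapshot("wrist");save(p,"w9.png");o=ctrl.get_obs();f=o["tool_pos"];print(f,o["orientation"],o["opening"])
fitobj(p,"round_box_center","round",0,.012,.048)
fitobj(p,"round_lid_center","round",3,0,.018)
fitobj(p,"weight_center","round",-2,0,.022)
chain((.463,-.303,.1,0))
E
```

```text
[ 0.48330282 -0.15720396  0.15212867] [-1.79950509e+02 -2.02454934e-01 -9.16057897e-02] 0.08767326551230056
round_box_center 0.71 [ 0.5447 -0.156  22.7957  0.9773]
round_box_center 0.51 [ 0.5426  0.0953 27.1516  0.4554]
round_lid_center 0.59 [ 0.4646 -0.3008 19.8957  0.9625]
weight_center 0.84 [ 0.6186 -0.277  13.7391  0.9672]
weight_center 0.16 [  0.5441   0.104  -24.825    0.423 ]
-> [ 0.463 -0.303  0.1    0.   ] delta [-0.1127  0.7287  0.2512] -0.0001
```

View pics/w9.png

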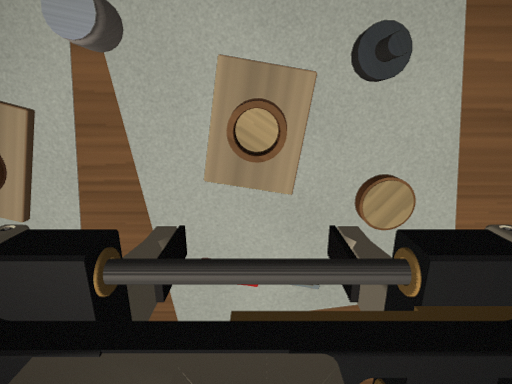

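The round box stands at (256,130) on its board and hides the outline. Next is the round lid at (385,202).

Call:
carry_out([
  [[-0.09,0.72,0.2,0,1],[-0.09,0.72,0.25,0,1],[-0.09,0.72,0.25,0,1],[-0.09,0.72,0.25,0,1],[-0.09,0.72,0.25,0,1]],
])

```text
clock: 18.4
tool_pos: [0.4668, -0.3025, 0.098]
orientation: [-180.0, 0.2, -0.2]
force: [0.2, -0.0, 0.4]
opening: 0.0878
gripper_force: 0.0
```

```bash
python3 - <<'E'
from fit import *
p=ctrl.snapshot("wrist");save(p,"w10.png");o=ctrl.get_obs();f=o["tool_pos"];print(f,o["orientation"],o["opening"])
fitobj(p,"round_lid_center","round",3,0,.018)
fitobj(p,"round_box_center","round",0,.012,.048)
chain((.4646,-.3008,.004,0))
E
```

```text
[ 0.46751001 -0.30160917  0.09882687] [-1.79981676e+02  9.67172813e-02 -1.25270319e-01] 0.0874639952858172
round_lid_center 0.75 [ 0.4641 -0.3017 -2.9415  0.9495]
round_box_center 0.78 [ 0.5445 -0.1567 26.6543  0.9822]
-> [ 0.465 -0.301  0.004  0.   ] delta [-0.0179  0.0007  0.4792] 0.0
```

Call:
carry_out([
  [[-0.017,0,0.2,0,1],[-0.017,0,0.4,0,1],[-0.017,0,0.47,0,1],[-0.017,0,0.478,0,0.9],[-0.017,0,0.478,0,-0.1]],
])

```text
clock: 19.05
tool_pos: [0.4652, -0.3006, 0.0048]
orientation: [180.0, -0.0, 0.1]
force: [-0.2, -0.4, 0.6]
opening: 0.08
gripper_force: 0.0
```

Call:
carry_out([
  [[0,0,0,0,-0.1],[0,0,0,0,-0.1],[0,0,0,0,-0.1],[0,0,0,0,-0.1],[0,0,0,0,-0.1]],
])

```text
clock: 19.55
tool_pos: [0.4652, -0.3013, 0.0055]
orientation: [180.0, -0.1, -0.0]
force: [0.3, 2.0, 6.7]
opening: 0.0613
gripper_force: 30.0
```

```bash
python3 - <<'E'
from fit import *
o=ctrl.get_obs();f=(*o["tool_pos"],o["orientation"][2]);print(f,o["opening"])
chain((f[0],f[1],.13,f[3]),(.545,-.1565,.13,0),(.545,-.1565,f[2]+.0485,0))
E
```

```text
(np.float64(0.46524862246481113), np.float64(-0.3013332971326145), np.float64(0.005519618590195896), np.float64(-0.029159663949625013)) 0.061309815012799425
-> [ 0.465 -0.301  0.13  -0.029] delta [ 0.      0.     -0.6224] -0.0
-> [ 0.545 -0.156  0.13   0.   ] delta [ 0.3984 -0.7244  0.    ] -0.0001
-> [ 0.545 -0.156  0.054  0.   ] delta [0.     0.     0.3799] 0.0
```

Call:
carry_out([
  [[0,0,-0.15,0,-0.1],[0,0,-0.35,0,-0.1],[0,0,-0.55,0,-0.1],[0,0,-0.622,0,-0.1],[0,0,-0.622,0,-0.1]],
])

```text
clock: 20.05
tool_pos: [0.4658, -0.3018, 0.1319]
orientation: [179.9, -0.3, -0.0]
force: [0.2, 0.5, -0.4]
opening: 0.0612
gripper_force: 30.0
```

Call:
carry_out([
  [[0.1,-0.18,0,0,-0.1],[0.2,-0.38,0,0,-0.1],[0.3,-0.55,0,0,-0.1],[0.398,-0.724,0,0,-0.1],[0.398,-0.724,0,0,-0.1]],
])

```text
clock: 20.55
tool_pos: [0.5455, -0.1532, 0.1276]
orientation: [-180.0, 0.0, 0.1]
force: [0.0, 0.8, -0.3]
opening: 0.0613
gripper_force: 30.0
```

```bash
python3 - <<'E'
from fit import *
p=ctrl.snapshot("wrist");o=ctrl.get_obs();f=o["tool_pos"];print(f,o["orientation"],o["opening"])
z=f[2]-.0055
fitobj(p,"round_lid_center","round",3,z,z+.018)
chain((.545,-.1565,.054,0))
E
```

```text
[ 0.54424673 -0.15452828  0.12744073] [-1.79985832e+02  8.12276501e-02  1.16192909e-01] 0.06110276009776479
round_lid_center 0.66 [ 0.5444 -0.1522 17.4509  0.7048]
-> [ 0.545 -0.156  0.054  0.   ] delta [0.0076 0.0048 0.3672] 0.0001
```

Call:
carry_out([
  [[0,0.005,0.18,0,-0.1],[0,0.005,0.3,0,-0.1],[0,0.005,0.35,0,-0.1],[0,0.005,0.365,0,-0.1],[0,0.005,0.37,0,-0.1]],
])

```text
clock: 21.15
tool_pos: [0.544, -0.158, 0.0549]
orientation: [180.0, -0.0, -0.1]
force: [0.1, -0.2, 0.5]
opening: 0.0611
gripper_force: 30.0
```

Call:
carry_out([
  [[0,0,0.003,0,-0.1],[0,0,0.005,0,-0.1]],
])

```text
clock: 21.35
tool_pos: [0.5446, -0.1576, 0.0546]
orientation: [180.0, -0.1, -0.0]
force: [0.2, 0.2, 0.1]
opening: 0.0613
gripper_force: 30.0
```

Call:
carry_out([
  [[0,0,0.003,0,-0.1],[0,0,0.003,0,0.3],[0,0,0.003,0,0.8],[0,0,0.003,0,1],[0,0,0.003,0,1]],
])

```text
clock: 21.85
tool_pos: [0.5439, -0.1574, 0.053]
orientation: [-180.0, -0.0, -0.0]
force: [-0.6, 0.1, -0.5]
opening: 0.0793
gripper_force: 0.0
```

Call:
carry_out([
  [[0,0,-0.1,0,1],[0,0,-0.3,0,1],[0,0.2,-0.5,0,1],[-0.1,0.4,-0.5,0,1],[-0.1,0.6,-0.5,0,1]],
])

```text
clock: 22.35
tool_pos: [0.5232, -0.2786, 0.1553]
orientation: [180.0, -0.2, 0.0]
force: [1.1, 0.8, 0.4]
opening: 0.0878
gripper_force: 0.0
```

```bash
python3 - <<'E'
from fit import *
p=ctrl.snapshot("wrist");save(p,"w11.png");o=ctrl.get_obs();f=o["tool_pos"];print(f,o["orientation"],o["opening"])
fitobj(p,"round_lid_center","round",3,.048,.066)
fitobj(p,"weight_center","round",-2,0,.022)
chain((.6175,-.278,.1,0))
E
```

```text
[ 0.52329095 -0.28316534  0.15413006] [ 1.79912101e+02 -9.19591351e-02 -1.04753832e-01] 0.08764227093860948
round_lid_center 0.96 [ 0.5432 -0.157  17.2175  0.9556]
weight_center 0.84 [ 0.6185 -0.2772 16.8592  0.9581]
-> [ 0.618 -0.278  0.1    0.   ] delta [ 0.4715 -0.0093  0.2643] -0.0007
```

View pics/w11.png

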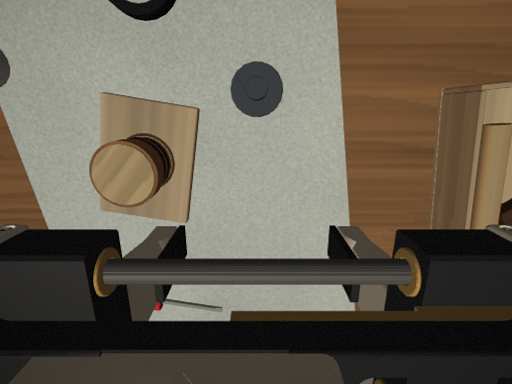

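The round lid is on its box (lid at (125,172)) and the weight stands at (257,88).

Call:
carry_out([
  [[0.2,-0.01,0.2,0,0.3],[0.44,-0.01,0.25,0,0.3],[0.47,-0.01,0.25,0,0.3],[0.47,-0.01,0.25,0,0.3],[0.47,-0.01,0.25,0,0.3]],
])

```text
clock: 23.0
tool_pos: [0.6174, -0.2748, 0.1026]
orientation: [-180.0, 0.1, -0.0]
force: [0.1, -0.8, 0.2]
opening: 0.0581
gripper_force: 0.0
```

```bash
python3 - <<'E'
from fit import *
p=ctrl.snapshot("wrist");save(p,"w12.png");o=ctrl.get_obs();f=o["tool_pos"];print(f,o["orientation"],o["opening"])
fitobj(p,"weight_center","round",-2,0,.022)
chain((.618,-.278,.028,0))
E
```

```text
[ 0.61717742 -0.27497663  0.10317898] [-1.79991039e+02  1.64581766e-02 -2.19712482e-02] 0.0572184997115389
weight_center 0.79 [ 0.6194 -0.2771  2.8549  0.9559]
-> [ 0.618 -0.278  0.028  0.   ] delta [0.0042 0.014  0.3781] -0.0001
```

View pics/w12.png

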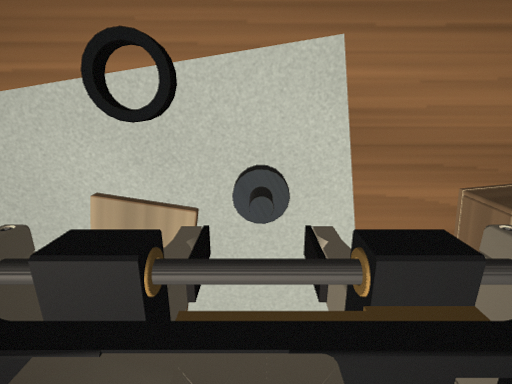

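The knob is at (261,197), just right of the finger centre line at column 258. I'll descend with a small correction.

Call:
carry_out([
  [[0.008,0.01,0.15,0,0.3],[0.008,0.01,0.3,0,0.3],[0.008,0.01,0.365,0,0.3],[0.008,0.01,0.37,0,-0.3],[0.008,0.01,0.37,0,-1]],
])

```text
clock: 23.6
tool_pos: [0.6197, -0.2778, 0.0301]
orientation: [180.0, -0.1, -0.0]
force: [-0.2, -0.1, 1.4]
opening: 0.0462
gripper_force: 0.0
```

Call:
carry_out([
  [[0,0,0,0,-1],[0,0,0,0,-1],[0,0,0,0,-1],[0,0,0,0,-1],[0,0,0,0,-1]],
])

```text
clock: 24.1
tool_pos: [0.62, -0.2779, 0.0298]
orientation: [180.0, -0.1, -0.0]
force: [0.2, -0.7, 4.1]
opening: 0.0188
gripper_force: 30.0
```

Call:
carry_out([
  [[0,0,0,0,-1],[0,0,0,0,-1],[0,0,-0.1,0,-1],[0,0,-0.1,0,-1],[0,0,-0.1,0,-1]],
])

```text
clock: 24.6
tool_pos: [0.619, -0.2771, 0.0482]
orientation: [-180.0, 0.0, -0.1]
force: [-1.0, -0.6, -3.7]
opening: 0.0192
gripper_force: 30.0
```

```bash
python3 - <<'E'
from fit import *
o=ctrl.get_obs();f=(*o["tool_pos"],o["orientation"][2]);print(f,o["opening"])
chain((f[0],f[1],.21,f[3]),(.54,-.12,.21,0),(.507,.07,.21,0),(.507,.1475,.14,0))
E
```

```text
(np.float64(0.6189753434596615), np.float64(-0.2771437111277473), np.float64(0.048162761565234594), np.float64(-0.07006725079171713)) 0.019201637672761625
-> [ 0.619 -0.277  0.21  -0.07 ] delta [ 0.      0.     -0.8092] -0.0
-> [ 0.54 -0.12  0.21  0.  ] delta [-0.3958 -0.7852  0.    ] -0.0002
-> [0.507 0.07  0.21  0.   ] delta [-0.165 -0.95   0.   ] 0.0
-> [0.507 0.148 0.14  0.   ] delta [ 0.     -0.3875  0.35  ] 0.0
```

Call:
carry_out([
  [[0,0,-0.15,0,-1],[0,0,-0.35,0,-1],[0,0,-0.55,0,-1],[0,0,-0.75,0,-1],[0,0,-0.81,0,-1]],
])

```text
clock: 25.1
tool_pos: [0.621, -0.278, 0.2148]
orientation: [179.9, -0.3, -0.0]
force: [0.1, 0.9, -2.8]
opening: 0.0188
gripper_force: 30.0
```

Call:
carry_out([
  [[-0.06,-0.12,0,0,-1],[-0.15,-0.3,0,0,-1],[-0.25,-0.48,0,0,-1],[-0.33,-0.65,0,0,-1],[-0.395,-0.785,0,0,-1]],
])

```text
clock: 25.6
tool_pos: [0.5383, -0.1187, 0.2088]
orientation: [-180.0, 0.2, -0.1]
force: [2.1, -0.3, -4.9]
opening: 0.019
gripper_force: 30.0
```

Call:
carry_out([
  [[-0.04,-0.22,0,0,-1],[-0.08,-0.44,0,0,-1],[-0.12,-0.66,0,0,-1],[-0.15,-0.84,0,0,-1],[-0.165,-0.95,0,0,-1]],
])

```text
clock: 26.1
tool_pos: [0.506, 0.0718, 0.2092]
orientation: [180.0, 0.1, 0.0]
force: [0.4, 0.7, -4.9]
opening: 0.0186
gripper_force: 30.0
```

Call:
carry_out([
  [[0,-0.15,0.08,0,-1],[0,-0.28,0.18,0,-1],[0,-0.38,0.3,0,-1],[0,-0.387,0.35,0,-1],[0,-0.387,0.35,0,-1]],
])

```text
clock: 26.6
tool_pos: [0.5057, 0.1463, 0.1379]
orientation: [179.8, 0.3, -0.0]
force: [-0.5, 0.1, -4.3]
opening: 0.0191
gripper_force: 30.0
```

```bash
python3 - <<'E'
from fit import *
p=ctrl.snapshot("wrist");save(p,"w13.png");o=ctrl.get_obs();f=o["tool_pos"];print(f,o["orientation"],o["opening"])
z=f[2]-.0298
fitobj(p,"weight_center","round",-2,z,z+.022)
fitobj(p,"drop_lid_center","drop",3,.048,.066)
chain((.507,.148,.0966,0))
E
```

```text
[0.50672272 0.14621065 0.13942798] [ 1.79882731e+02  1.70023691e-01 -3.21081863e-02] 0.01916327109246664
weight_center 0.76 [0.5046 0.1471 0.1045 0.5987]
drop_lid_center 0.73 [  0.5073   0.1488 -16.5      0.5331]
-> [0.507 0.148 0.097 0.   ] delta [-0.0047 -0.0079  0.2231] -0.0002
```

View pics/w13.png

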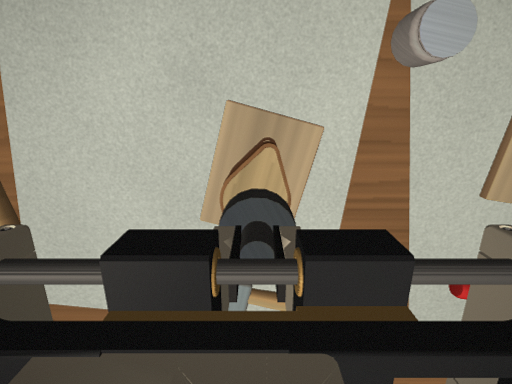

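The weight hangs over the round end of the drop lid (disc at (258,215), lid tip at (268,143)). I'll lower it slowly.

Call:
carry_out([
  [[0,-0.006,0.08,0,-1],[0,-0.006,0.15,0,-1],[0,-0.006,0.19,0,-1],[0,-0.006,0.205,0,-1],[0,-0.006,0.21,0,-1]],
])

```text
clock: 27.25
tool_pos: [0.5081, 0.148, 0.0993]
orientation: [-180.0, -0.0, -0.1]
force: [0.1, -0.3, -4.2]
opening: 0.0188
gripper_force: 30.0
```

Call:
carry_out([
  [[0,0,0.002,0,-1],[0,0,0.004,0,-1],[0,0,0.004,0,-1]],
])

```text
clock: 27.55
tool_pos: [0.508, 0.1483, 0.0986]
orientation: [-180.0, -0.0, -0.0]
force: [0.1, 0.2, -4.3]
opening: 0.0192
gripper_force: 30.0
```

Call:
carry_out([
  [[0,0,0.003,0,-1],[0,0,0.006,0,-1],[0,0,0.009,0,-1],[0,0,0.011,0,-1],[0,0,0.011,0,-1]],
])

```text
clock: 28.05
tool_pos: [0.5077, 0.1482, 0.0959]
orientation: [180.0, 0.0, -0.0]
force: [-0.4, 0.1, -4.1]
opening: 0.019
gripper_force: 30.0
```

Call:
carry_out([
  [[0,0,0.003,0,-1],[0,0,0.005,0,-1],[0,0,0.005,0,-1],[0,0,0.005,0,-1]],
])

```text
clock: 28.45
tool_pos: [0.508, 0.1483, 0.0959]
orientation: [-180.0, -0.0, -0.0]
force: [-3.6, 0.8, 5.8]
opening: 0.019
gripper_force: 30.0
```

Call:
carry_out([
  [[0,0,-0.003,0,-1],[0,0,-0.003,0,-0.6],[0,0,-0.003,0,0],[0,0,-0.003,0,0.2],[0,0,-0.003,0,0.2]],
])

```text
clock: 28.95
tool_pos: [0.508, 0.1483, 0.0956]
orientation: [-180.0, -0.0, -0.0]
force: [-0.1, -0.5, -0.4]
opening: 0.0377
gripper_force: 0.0
```

Call:
carry_out([
  [[0,0,-0.05,0,0.5],[0,0,-0.2,0,0.5],[0,0,-0.4,0,0.5],[-0.2,0,-0.6,0,0.5],[-0.4,0,-0.6,0,0.5]],
])

```text
clock: 29.45
tool_pos: [0.43, 0.1496, 0.2201]
orientation: [-179.8, -0.3, -0.1]
force: [-1.4, 1.0, 0.5]
opening: 0.0654
gripper_force: 0.0
```

Call:
carry_out([
  [[0,0.2,0,0,0.5],[0,0.4,0,0,0.5],[0,0.6,0,0,0.5],[0,0.75,0,0,0.5],[0,0.75,0,0,0.5]],
])

```text
clock: 29.95
tool_pos: [0.4272, -0.0042, 0.2165]
orientation: [-180.0, -0.1, -0.2]
force: [-0.3, 0.6, -0.2]
opening: 0.0658
gripper_force: 0.0
```

```bash
python3 - <<'E'
from fit import *
p=ctrl.snapshot("wrist");o=ctrl.get_obs();print(o["tool_pos"],o["force"])
print("side check wrist");A=p["color"]
def all_(p):
    fitobj(p,"weight_center","round",-2,.066,.088)
    fitobj(p,"drop_lid_center","drop",3,.048,.066)
    fitobj(p,"drop_box_center","drop",0,.012,.048)
    fitobj(p,"round_lid_center","round",3,.048,.066)
    fitobj(p,"round_box_center","round",0,.012,.048)
all_(p); p=ctrl.snapshot("side"); print("side"); all_(p)
B=cv2.resize(p["color"][110:300,180:400],None,fx=2,fy=2,interpolation=cv2.INTER_CUBIC)
p=ctrl.snapshot("scene"); C=cv2.resize(p["color"][170:260,150:400],None,fx=3,fy=3,interpolation=cv2.INTER_CUBIC)
W=np.zeros((592,800,3),np.uint8); W[:380,:440]=B[:380]; W[322:592,50:800]=C; W[:270,440:800]=cv2.resize(A,(360,270))
cv2.imwrite("pics/f.png",W[:,:,::-1])
E
```

```text
[ 0.42757875 -0.00310085  0.2164077 ] [-0.66329347  1.05502653 -0.55068862]
side check wrist
weight_center 0.93 [ 0.5064  0.1491 18.4843  0.9511]
drop_lid_center 0.97 [  0.5064   0.1475 -14.8061   0.3717]
drop_box_center 0.8 [ 0.5029  0.1121 18.0033  0.21  ]
round_lid_center 0.95 [ 0.5429 -0.1552  9.343   0.9503]
side
weight_center 0.65 [ 0.5086  0.1469 -1.2369  0.6787]
drop_lid_center 0.53 [ 0.5064  0.1436 -9.3127  0.5435]
drop_lid_center 0.4 [ 0.5304 -0.1883 54.9589  0.3421]
drop_box_center 0.78 [  0.5077   0.1451 -39.7881   0.5239]
round_lid_center 0.81 [ 0.5442 -0.1589 -8.6336  0.9331]
round_box_center 0.56 [   0.5448   -0.1616 -113.3966    0.4086]
```

View pics/f.png

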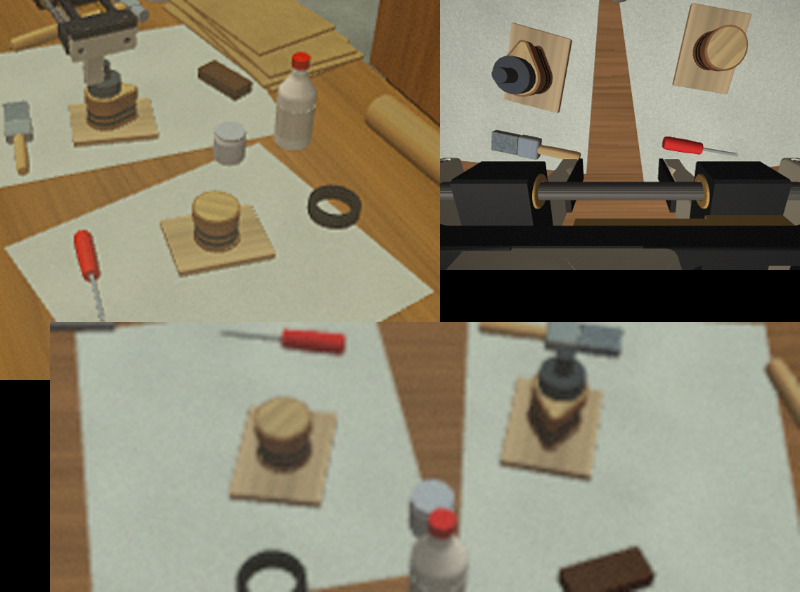

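In the composite, both stacks stand upright on their boards: round stack at (215,220) side view and (283,430) scene view, drop stack with the weight at (105,95) and (558,400). The bottle is upright and in place, and the arm is clear. The fits agree within 3 mm, so I'll hand in.

```bash
python3 -c "
from plant import ctrl
print(ctrl.close_job())"
```

```text
the job is handed in; nothing more can be done
None
```

The job is handed in at about 30 s on the clock: both boxes stand on their outlines with their lids on, the weight is on the drop lid's round end, and the glue bottle was not touched; the hand-in returned no verdict.

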